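Tug-test the orange pin of a carton gluing jig

TASK

Check that the orange-knobbed pin of the wooden gluing jig is properly retained: grip its knob, pull it straight up with about 12 N (no more than 16 N) and hold that pull for about one second. Then let it return fully home and release it. Leave the black-knobbed pin alone and the glue bottle where it stands.

Things in the scene. Friction and masses are not known exactly. Their poses are not given: they have to be found in the camera images.
- orange_pin (a joint): Rise (m) of the orange-knobbed pin in its bush: 0 = fully home, positive = drawn up. It slides vertically only, cannot come out, and stops dead at 0.030. A spring catch holds it: it stays home up to 2 N of pull, then rises 1.43 mm per further newton (8 N: 9 mm, 12 N: 14 mm, 16 N: 20 mm) and springs back if let go. It sits on a fixed wooden jig board, 200 x 420 x 20 mm.
- orange_pin_grip (a point): Centre of the orange round knob (30 mm diameter, 32 mm tall, upright), moving with the pin. Home, it is 74 mm above the table, the knob's top 90, its underside 58. z up; y along the row of stations, neighbours 130 mm off; x across. Below: 14 mm shank, 32 mm bush, its top 42 mm above the table; rails 65 mm to either side in y, 38 mm high. Else nothing within 90 mm above 45 mm.
- black_pin (a joint): Rise (m) of the black-knobbed pin, 0 = home: same shape, size and spring as the orange one. The jig has three stations in a row along its length, 130 mm apart: orange pin, black pin and a plain wooden stop post (20 mm diameter, no knob, its top 82 mm above the table), in any order.
- glue_bottle: White upright glue bottle with an orange cap, 60 mm diameter, 170 mm tall, loose on the table to the right (-y) of the jig; origin at the centre of its underside. A low fixed stack of brown cardboard (160 x 120 x 50 mm) lies to the left of the jig.
There are look-alikes about, which are no part of the job. Of the things shaped like the glue_bottle, the white one is meant.

How it is judged (in metres and radians):
On the way:
1. the orange pin is held drawn up by at least 8.5 mm (a pull of 8 N or more) for half a second (value of joint orange_pin above 0.0085 m), for 0.5 s.
At the end, for the whole second after the job is handed in: The orange pin is at rest, home within 2 mm, after its pull; the black pin is home within 2 mm; the glue bottle stands upright (within 10 degrees) within 30 mm of where it was (value of joint each of orange_pin, black_pin below 0.002 m and velocity of joint orange_pin between -0.01 and 0.01 m/s and distance of glue_bottle from where it was at the start of the episode below 0.03 m and angle between glue_bottle's own z axis and vertical below 0.17 rad); the robot touches nothing.
It fails at once if the orange pin is pulled too hard: risen over 22 mm (above 17 N) (value of joint orange_pin above 0.022 m).
It fails at once if the black pin is pulled up by more than 5 mm (value of joint black_pin above 0.005 m).
It fails at once if the glue bottle is moved by more than 30 mm (distance of glue_bottle from where it was at the start of the episode above 0.03 m).
It also fails if it takes over 32 s, if anything falls off the work surface, if the arm or the gripper's body presses on something with over 40 N, if the wrist force passes 120 N, or if a joint passes its speed limit or range.

ROBOT

A 6-joint arm with a two-finger parallel gripper is mounted at the origin on the work surface. World frame = base frame: x ahead of the robot, y to its left, z up, the work surface at z = 0. Lengths are in mm, angles in rad, forces in N, time in s.
With the tool pointing down it reaches from about 425 to 950 mm from the base axis. Payload 14.7 kg.
Tool frame: the origin (TCP) lies at the very end of the fingers, on their centre line; the grasp point (between the pads) lies 19 mm behind it (env.pinch_z is the distance from the TCP to the grasp point, in mm); z points along the fingers, y is the line along which they close (so a half turn about z gives the same grasp; the last joint's range is limited). The gripper opens to 85 mm and grips with 20 to 120 N. Pads are 22 mm wide; open, the fingers measure 114 mm over their backs; the gripper's body (76 mm by 85 mm) begins 54 mm behind the grasp point. The pads swing forward as they close: fully open they stand 13 mm farther back than shut.
Start: joints at [-1.323, 0.48, 1.596, -0, 1.065, -0.047], TCP at [188.873, -621.948, 231.297] pointing down, gripper open.
Joint ranges: [-2.75, 2.75], [-0.82, 2.05], [0.23, 2.67], [-1.56, 4.7], [0.09, 2.69], [-2.92, 2.92]. Speed limits (rad/s): [1.89, 1.89, 2.39, 3.01, 3.01, 3.01].

INTERFACE

Orientations are given as [roll, pitch, yaw] about the fixed x, y, z axes, in that order (R = Rz(yaw) Ry(pitch) Rx(roll)).
In Python, from plant import env gives the robot as it stands. The module is installed in compiled form; this text tells all that it offers. Calls block until the motion is done:
- env.move_ptp(position, orientation): joint-space move of the TCP to a pose.
- env.movel(position, vel=150, rotation=None, until_force=None): straight line of the TCP; rotation=None keeps the orientation; vel is the mean speed in mm/s. With until_force (N) it stops when the force on the tool has changed by that much, and returns True; else False.
- env.goto_joints(angles): joint-space move.
- env.set_gripper(opening): finger opening in mm; the grip force is fixed at half the most; returns when the fingers have stopped.
- env.wait(seconds).
- env.solve_ik(position, orientation): joint angles nearest the present ones, or None.
- env.camera(name): name is "side" or "top"; returns a dict with "img" (384x512x3 uint8, red, green, blue), "depth" (384x512 float32, mm along the optical axis (not along the pixel's ray), 0 where there is no reading), "camera_matrix" (3x3 intrinsics, pixels), "world_from_camera" (4x4, takes a point from camera to world coordinates). Camera axes: x right, y down, z forward; pixel columns grow to the right and rows downward; lengths in mm; the calibration is good to about 2 mm. A picture is of the moment at which its call begins.
A pose or a line that the arm cannot do raises env.PlanningError and nothing moves.
- env.close_job(): hands the job in; it is judged then, once.
Readings, each from a call of its own:
- env.current_time(): time.
- env.current_joint_positions(): joint angles.
- env.current_dq(): joint speeds.
- env.current_effort(): joint torques, N m.
- env.current_ee_pos(): TCP position.
- env.current_tool_rot(): TCP orientation.
- env.current_wrist_force(): force on the tool from outside, world axes, zero at the start.
- env.current_moment(): the same for the moment, N m.
- env.current_grip_width(): finger opening in mm.
- env.current_finger_force(): force on a finger pad.
Only numpy, scipy, OpenCV 4.12 (cv2) and the standard library are available. Lean on these libraries where they do the work, as an engineer would, in place of code of your own. Each camera call takes 0.05 s, during which the arm holds its last target. There are 200 camera calls.

## Working session

There is one attempt and no reset: what is moved stays moved. The work goes in short steps, each a Python script; the robot and the scene stay as the last script left them, time stands still between calls to the robot, and variables do not carry over. Pictures are saved under pics/ and viewed, at most 10 in all, crops included, and the job is handed in when it is done.

```bash
mkdir -p pics
python3 - <<'E'
from plant import env
import cv2,numpy as np
for n in("top","side"):
    c=env.camera(n);cv2.imwrite(f"pics/{n}0.png",c["img"][:,:,::-1]);np.savez(f"{n}0.npz",**c)
    print(n,c["camera_matrix"].tolist(),c["world_from_camera"].round(3).tolist())
print(env.current_time(),env.current_tool_rot(),env.current_wrist_force())
E
```

```text
top [[491.28815201879036, 0.0, 254.35807710771462], [0.0, 491.28815201879036, 191.7393846560114], [0.0, 0.0, 1.0]] [[0.029, -0.997, 0.071, 440.744], [-1.0, -0.03, -0.007, -151.02], [0.009, -0.071, -0.997, 1413.074], [0.0, 0.0, 0.0, 1.0]]
side [[413.40515856718997, 0.0, 254.05447787099135], [0.0, 413.40515856718997, 200.30130001592022], [0.0, 0.0, 1.0]] [[-0.998, -0.024, 0.058, 445.899], [-0.06, 0.619, -0.783, 735.979], [-0.017, -0.785, -0.619, 780.311], [0.0, 0.0, 0.0, 1.0]]
0.1 [-3.14050884e+00 -4.57760752e-05  2.94804342e-01] [ 0.62628069 -0.29023374  0.00197166]
```

View pics/top0.png

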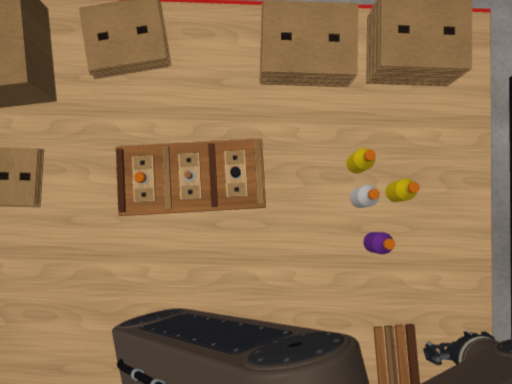

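View pics/side0.png

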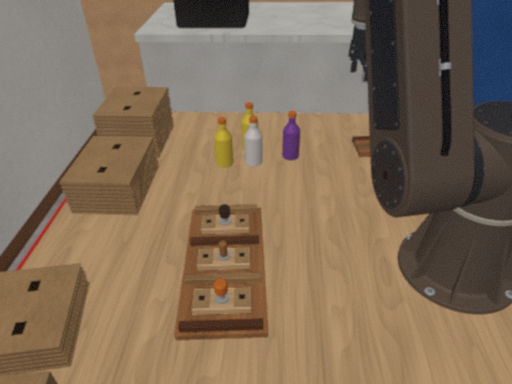

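Top view: orange knob at (140,177), post at (189,175), black knob at (236,172). The white bottle is at (365,197), among yellow and purple look-alikes. In the side view the orange knob is at (221,287).

```bash
cat > h.py <<'E'
import cv2,numpy as np
def blob(c,lo,hi,near,r=14):
    m=cv2.inRange(cv2.cvtColor(c["img"],cv2.COLOR_RGB2HSV),lo,hi)
    w=np.zeros_like(m);cv2.circle(w,near,r,255,-1);m&=w
    n,l,s,ce=cv2.connectedComponentsWithStats(m);i=1+s[1:,4].argmax()
    return ce[i],s[i],l==i
def ray(c,uv):
    T=c["world_from_camera"];d=T[:3,:3]@np.linalg.solve(c["camera_matrix"],[uv[0],uv[1],1]);return T[:3,3],d
def onz(c,uv,z):
    o,d=ray(c,uv);return o+d*(z-o[2])/d[2]
def meet(r1,r2):
    A=sum(np.eye(3)-np.outer(d,d)/(d@d) for o,d in(r1,r2));b=sum((np.eye(3)-np.outer(d,d)/(d@d))@o for o,d in(r1,r2))
    return np.linalg.solve(A,b)
OR=((4,170,120),(18,255,255))
E
python3 - <<'E'
from h import *
t=np.load("top0.npz");s=np.load("side0.npz")
a,sa,ma=blob(t,*OR,(140,177));b,sb,mb=blob(s,*OR,(221,287),18)
print(a,sa,b,sb)
print("top z80",onz(t,a,80),"side z76",onz(s,b,76),"tri",meet(ray(t,a),ray(s,b)))
k,sk,_=blob(t,(0,0,0),(180,255,50),(236,172),9);print("black",k,sk,onz(t,k,80))
print("post",onz(t,(188.5,175),82))
d=t["depth"];v,u=np.nonzero(ma);o,_=ray(t,a)
P=np.array([o+(ray(t,(x,y))[1])*d[y,x] for x,y in zip(u,v)]);print("depth pts",np.median(P,0),P.min(0),P.max(0));top=P[P[:,2]>84];print("topface",len(top),top.mean(0),(top.min(0)+top.max(0))/2)
# board corners
for p in((117,147),(262,139),(265,207),(119,215)):print(onz(t,p,20).round(0))
E
```

```text
[139.04651163 176.48837209] [134 172  11  11  86] [219.85082873 286.25966851] [213 278  14  18 181]
top z80 [568.0837662  154.70782711  80.        ] side z76 [567.83076456 150.49800235  76.        ] tri [567.50608732 154.4758919   80.79729255]
black [235.01428571 171.84285714] [231 167   9  10  70] [ 588.68766061 -105.78268201   80.        ]
post [576.00833861  20.27748944  82.        ]
depth pts [567.83541894 153.22768801  89.15776169] [553.8999919  139.34233508  69.78323926] [580.14577573 167.05002689  96.62768998]
topface 80 [567.32044115 152.68119955  89.09363215] [567.09512044 153.19618099  90.36409625]
[656. 235.  20.]
[ 692. -178.   20.]
[ 498. -192.   20.]
[463. 220.  20.]
```

Checks agree: orange to black is 261 mm against 260, and the knob top is at 89–90 mm. The pin is at about (567.5, 153.3). x is the better known, so I'll close along x. Approach from above next.

Run:
```python
from plant import env
import numpy as np
for y in(1.5,-1.6):
    print(y,env.solve_ik([567.5,153.3,260],[np.pi,0,y]))
y=min((1.5,-1.6),key=lambda y:abs(env.solve_ik([567.5,153.3,260],[np.pi,0,y])[5]) )
env.move_ptp([567.5,153.3,260],[np.pi,0,y])
env.movel([567.5,153.3,130],vel=120)
f0=env.current_wrist_force()
hit=env.movel([567.5,153.3,54],vel=60,until_force=6)
print(y,hit,env.current_ee_pos(),f0,env.current_wrist_force(),env.current_time())
env.set_gripper(40)
print(env.current_grip_width(),env.current_wrist_force(),env.current_finger_force())
import cv2
for n in("top","side"):
    c=env.camera(n);np.savez(n+"1.npz",**c)
c=c["img"][200:350,130:330,::-1];cv2.imwrite("pics/s1.png",cv2.resize(c,None,fx=4,fy=4))
```

```text
1.5 [ 2.12267615e-01  3.65236328e-01  1.70979499e+00 -4.44089210e-16
  1.06656134e+00  2.83063941e-01]
-1.6 [ 0.21226761  0.36523633  1.70979499  0.          1.06656134 -2.90012137]
1.5 False [567.76849491 153.35974277  54.3898518 ] [-1.17034181 -0.32593164  0.61351555] [ 0.86320908 -0.58531249  0.14836763] 5.775
39.995330503775904 [ 0.9662387  -0.20671283 -0.08757051] 0.0
```

View pics/s1.png

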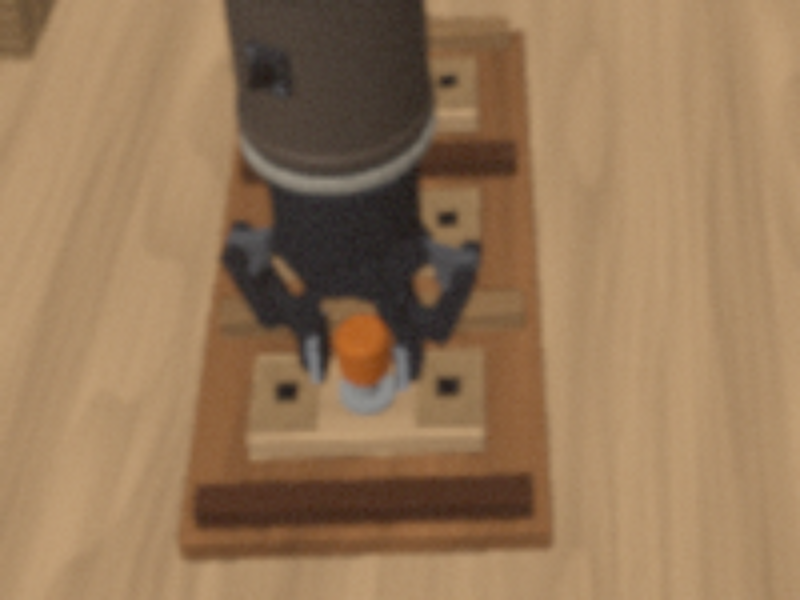

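The side view shows the knob at (362,350), centred between the pads, with the fingertips level with its underside. Close and pull.

Run:
```python
from plant import env
import numpy as np
F=lambda:np.mean([(env.wait(.02),env.current_wrist_force())[1] for _ in range(6)],0)
f0=F();env.set_gripper(24);env.wait(.2)
f1=F();p=env.current_ee_pos()
print(f0.round(2),f1.round(2),p,env.current_grip_width(),env.current_finger_force(),env.current_moment())
for dz in(5,9):
    env.movel(np.array(p)+[0,0,dz],vel=15);env.wait(.1)
    print(dz,env.current_ee_pos(),(F()-f0).round(2),env.current_grip_width(),env.current_finger_force())
print(env.current_time())
np.savez("grip.npz",p=p,f0=f0)
```

```text
[0.   0.1  0.27] [-3.8   0.15  7.68] [567.01028179 153.31707035  54.25028253] 28.530363380624905 58.48866635496961 [ 3.70425954e-02  6.12356552e-01 -2.99298036e-04]
5 [566.95597582 153.30972108  59.10100644] [-0.41  0.54 -5.5 ] 28.470294807050088 59.40454747877084
9 [566.97246729 153.31461929  63.21362251] [ 0.18  1.05 -8.58] 28.066152473674485 59.615082406962756
8.35
```

The force tracks the spring law: 8.6 N at 9 mm, so no slip. Go to 12 N.

Run:
```python
from plant import env
import numpy as np,cv2
g=np.load("grip.npz");p,f0=g["p"],g["f0"]
F=lambda:(np.mean([(env.wait(.02),env.current_wrist_force())[1] for _ in range(6)],0)-f0).round(2)
for dz in(12,14):
    env.movel(p+[0,0,dz],vel=15);print(dz,F(),env.current_grip_width())
c=env.camera("side")
t=env.current_time()
while env.current_time()-t<1.0:
    env.wait(.2);print(F(),env.current_ee_pos()[2],env.current_grip_width())
cv2.imwrite("pics/s2.png",cv2.resize(c["img"][200:350,130:330,::-1],None,fx=4,fy=4))
print(env.current_time())
```

```text
12 [  0.31   1.27 -10.44] 28.474303503735868
14 [  0.89   1.05 -11.95] 28.594055078457707
[  0.4    0.78 -11.65] 68.20214527658068 28.099497127645897
[  0.25   0.79 -12.  ] 68.24145669678667 28.595182811530673
[ -0.43   0.88 -12.25] 68.24181331640023 28.558357806697508
[ -0.19   0.54 -11.97] 68.22893265108331 28.38712554401993
10.4333
```

View pics/s2.png

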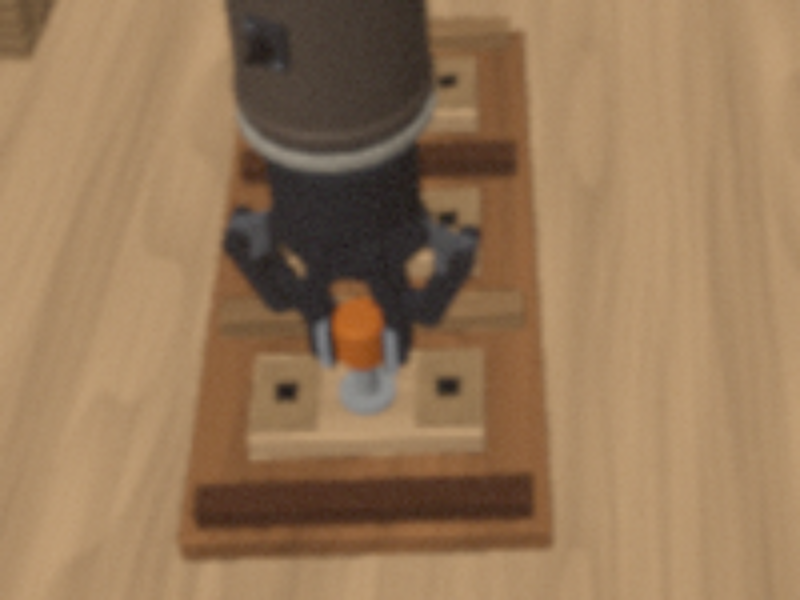

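The knob is visibly raised, at (358,330), with the shank showing below it, and a 12 N pull was held for over 1 s. Lower it home, release and withdraw.

Run:
```python
from plant import env
from h import *
p=np.load("grip.npz")["p"]
env.movel(p,vel=15);env.wait(.2)
print(env.current_wrist_force(),env.current_ee_pos())
env.set_gripper(60);env.wait(.2);print(env.current_wrist_force(),env.current_grip_width())
env.movel(p+[0,0,90],vel=60);env.movel(p+[0,0,250],vel=150);env.wait(.3)
c=env.camera("side");b,s,_=blob(c,*OR,(221,287),18);print("home was 219.85 286.26:",b,s)
cv2.imwrite("pics/s3.png",c["img"][:,:,::-1])
print(env.current_time(),env.current_wrist_force())
```

```text
[-4.02813054 -0.26367001  0.74575296] [567.04907785 153.33215609  54.3548509 ]
[-0.60628927  0.39420509 -0.16751587] 60.153283350403825
home was 219.85 286.26: [219.94972067 286.4301676 ] [213 279  15  17 179]
15.5417 [-0.19792666  0.30142418  0.85021614]
```

View pics/s3.png

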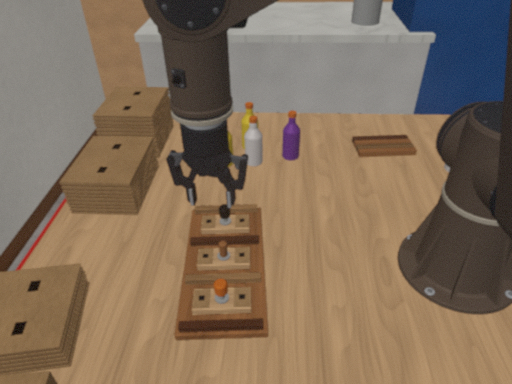

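The orange knob is home at (220,286), the same pixel as at the start. The black pin at (224,211) and the white bottle at (254,145) are unmoved, and the gripper is clear.

```bash
python3 -c "
from plant import env
print(env.close_job())"
```

```text
the job is handed in; nothing more can be done
None
```

The orange pin was pulled up at about 12 N (14 mm rise) for over a second, lowered fully home and released, with the black pin and glue bottle untouched; the job is handed in (no verdict was returned).

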